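# Stack two totes in the sprung stock drawer under the model railway

## Robot

A 7-joint arm with a two-finger parallel gripper is mounted at the origin on the work surface. World frame = base frame: x ahead of the robot, y to its left, z up, the work surface at z = 0. Lengths are in m, angles in degrees, forces in N, time in s.
With the tool pointing down it reaches from about 0.425 to 1.025 m from the base axis. Payload 9.4 kg.
Tool frame: the origin (TCP) lies where the fingers leave the gripper's body, on its centre line; the fingertips stand 73 mm ahead of it and the grasp point (between the pads) lies 54 mm ahead of it; z points along the fingers, y is the line along which they close (so a half turn about z gives the same grasp; the last joint's range is limited). The gripper opens to 85 mm and grips with 20 to 120 N. Pads are 22 mm wide; open, the fingers measure 114 mm over their backs; the gripper's body (76 mm by 85 mm) begins 54 mm behind the grasp point. The pads swing forward as they close: fully open they stand 13 mm farther back than shut.
Start: joints at [-75.728, 34.337, -0.143, 91.639, 0.103, 54.024, -4.572], TCP at [0.232, 0.687, 0.304] pointing down, gripper open.
Joint ranges: [-147.43, 147.43], [-19.82, 112.94], [-74.19, 73.91], [6.32, 146.72], [-59.91, 239.91], [6.04, 106.73], [-150.56, 150.56]. Speed limits (degrees/s): [127.2, 127.2, 172.46, 172.46, 180, 180, 180].

## Interface

Orientations are given as [roll, pitch, yaw] about the fixed x, y, z axes, in that order (R = Rz(yaw) Ry(pitch) Rx(roll)).
In Python, from plant import * gives the robot as it stands. The module is installed in compiled form; this text tells all that it offers.
- The arm moves only by the tool play_rows, never from a script. Its arguments are lists of equal length, an entry for each row: "grip": the closure, from 0 (fully open) to 1 (shut); "translation": the shift along the tool's x, y, z in cm, a list of three; "twist": the turn about the tool's z in rad. A call has 1 to 8 rows; each row shifts and turns the commanded pose from where the row before left it, along the tool's axes as they then stand; what a row does not reach is not made up. A row lasts 1/8 s, in which the tool goes at most 62.5 mm and 10.7 degrees, less where a joint would pass 70% of its speed; a pose out of reach is approached as far as the arm can. A call with a gripper value outside its range is refused whole. The fingers move at their own pace and stop on an object; "force" is the grip in N (left out, the last holds). Time passes only in rows, so rows that do not move let the fingers close. It gives the time, the measured TCP pose, the force, the opening and the grip force at its end, in the units of the state.
- observe(): the state, without advancing time (a new reading comes with each control period).
- read_camera(name): name is "scene" or "top"; returns a dict with "frame" (420x560x3 uint8, red, green, blue), "range_z" (420x560 float32, m along the optical axis (not along the pixel's ray), 0 where there is no reading), "vfov" (degrees; the focal length in pixels is half the picture's height over the tangent of half this angle, whatever the lens; pixels are square), "cx", "cy" (the principal point, pixels), "rvec" (rotation vector, rad) and "tvec" (3), from world to camera coordinates, as OpenCV has them. Camera axes: x right, y down, z forward; pixel columns grow to the right and rows downward; lengths in m; the calibration is good to about 2 mm. A picture is of the moment at which its call begins.
- close_job(): hands the job in; it is judged then, once.
Trained networks look in the newest picture that a camera, given by its name, has taken for a name from the list of things; names that differ only in an ending like _2 or _b are one class to them, and where a whole thing is asked for, a point or a joint stands for the part that bears it (a point fixed in the world has none). Each returns a list of dicts, best first, with "confidence" (0 to 1); they miss things now and then, are a little off and sometimes report something else, mostly with a low value. They report only what shows in the picture. A call takes as long as a camera call. They do not tell look-alikes from the thing itself.
- search_frame(label, camera): "location" ([x, y, z] in m, in the coordinates of the camera as it stood for that picture, good to about 4 mm: the middle of the surface that is visible of it).
- regions_of(label, camera): "pixels" (420x560 bool, what is visible of it).
- spot_point(label, camera): "location" ([x, y, z] in m, in the coordinates of the camera as it stood for that picture, good to about 4 mm: a listed point, or the origin of a listed thing).
The state is a dict: "time_s": time; "q": joint angles; "qvel": joint speeds; "effort": joint torques, N m; "tool_pos": TCP position; "ee_rot": TCP orientation; "force": force on the tool from outside, world axes, zero at the start; "torque": the same for the moment, N m; "gripper_width": finger opening in m; "gripper_force": force on a finger pad.
Only numpy, scipy, OpenCV 4.12 (cv2) and the standard library are available. Lean on these libraries where they do the work, as an engineer would, in place of code of your own. Each camera call takes 0.05 s, during which the arm holds its last target. There are 200 camera calls.

## Task

Put the two grey totes away in the sprung drawer under the upper level of the railway: press the release plunger so that the drawer pops out, stand the heavy tote with the track pieces upright in it, lengthways, then put the tote with the logs on top of it, turned end for end so that it stacks on the lower one's pillars instead of nesting down onto the track. Then push the drawer home until it clicks and stays shut. Do not drop the totes and leave everything else where it is.

Things in the scene. Friction and masses are not known exactly. Their poses are not given: they have to be found in the camera images.
- tote_track: Heavy grey stack-nest tote with steel track pieces (0.3-0.65 kg). 172 mm long (x) by 68 wide (y) at the rim, 65 high; origin: centre of underside, z up. Top 24 mm: upright rim band with flat sides, to be gripped across the width at its middle; walls taper to a foot 154 x 50. Inside the +x end ONE pillar at the middle, inside the -x end TWO, in the corners; their tops are 8 mm below the rim.
- tote_logs: Lighter tote (0.13-0.27 kg) with small cut logs: same shell, origin and axes as tote_track. Outside, grooves lie under the pillars: set on another tote with like ends together it nests (origin 24 mm above the lower one's); turned end for end its foot stands on the lower one's pillar tops, 8 mm inside its rim with about 5 mm of play all round (origin 57 mm above the lower one's).
- drawer (a joint): Drawer travel: 0 latched shut, 0.185 m fully out, towards the robot, along its own -x. A spring pushes it out all the way (4.4 N shut, 3 N out, damped, about 1 s) whenever it is not latched. Pushed in to about 0 or a little beyond (stop at -0.005) the latch clicks; pushing takes about 5 N, some 8 N (jerkily up to 15) over the last 23 mm.
- drawer_seat (a point): Centre of the drawer's inner floor, 12 mm above the table, moving with the drawer; x points inwards (the way it shuts), y to its left, z up. Inside 176 mm long (x), 70 wide; plywood sides 18 mm above the floor, front board to 48 mm above the table. When out, its whole inside lies clear of the deck, under which there is 150 mm of height.
- drawer_bar (a point): Middle of the drawer's steel bow handle: level round bar 10 mm thick, 68 mm long along y, 34 mm above the table, 29 mm in front of the drawer's front board (48 mm from the bar to a tote's space); axes as drawer_seat.
- release_top (a point): Centre of the top of the black release plunger, 28 mm across, 142 mm above the table, on the aluminium latch box on the fascia left of the drawer; axes as drawer_seat. Goes straight down 13 mm against a spring (1.5 to 4.1 N), frees the drawer at about 10 mm. The deck's front edge is 17 mm behind its centre, 170 mm high, with track to 180 mm.
- release (a joint): How far the plunger is down: 0 up, 0.013 m at the bottom.
- van: Bystander: brown goods van 118 x 46 x 52 mm, loose, origin under its centre.
- logs_left: Bystander: strapped log pile 68 x 60 x 44 mm, loose, origin under its centre.
- logs_right: Bystander: a second such log pile.
- driver: Bystander: screwdriver 160 mm long lying on the table at the robot's right.
Not all that is in view belongs to the job. Leave any blue look-alike of the tote_track alone. What is shaped like the tote_logs but orange is not meant.

How it is judged (in metres and radians):
On the way, in this order (a step that is already met when the one before it is completed fails the run):
1. the release is pressed and the drawer has popped out (value of joint drawer above 0.15 m), for 0.2 s.
2. the tote of track stands flat in the open drawer (value of joint drawer above 0.12 m and z of tote_track in the frame of drawer_seat between -0.005 and 0.005 m and horizontal distance between tote_track and drawer_seat below 0.02 m and angle between tote_track's own z axis and vertical below 0.06 rad and contact force between the fingers and tote_track below 0.1 N), for 0.2 s.
3. the tote of logs stands stacked on it, not nested (value of joint drawer above 0.12 m and z of tote_logs in the frame of tote_track between 0.053 and 0.061 m and horizontal distance between tote_logs and tote_track below 0.012 m and angle between tote_logs's own z axis and vertical below 0.06 rad and contact force between the fingers and tote_logs below 0.1 N), for 0.2 s.
4. the drawer is pushed home and clicks (value of joint drawer below 0.003 m), for 0.2 s.
At the end, for the whole second after the job is handed in: Drawer latched shut (travel under 3 mm, plunger up); track tote flat on its floor (5 mm in height, 20 mm of the seat, 0.06 rad); logs tote stacked end for end on it: underside 53 to 61 mm above the lower one's, within 12 mm sideways and 0.06 rad; both at rest (value of joint each of drawer, release below 0.003 m and z of tote_track in the frame of drawer_seat between -0.005 and 0.005 m and horizontal distance between tote_track and drawer_seat below 0.02 m and angle between each of tote_track, tote_logs's own z axis and vertical below 0.06 rad and z of tote_logs in the frame of tote_track between 0.053 and 0.061 m and horizontal distance between tote_logs and tote_track below 0.012 m and linear speed of each of tote_logs, tote_track below 0.02 m/s); the robot touches nothing.
It fails at once if the track tote is dropped or thrown (moving loose faster than 0.6 m/s, a fall of about 18 mm) (contact force between the fingers and tote_track below 0.05 N and linear speed of tote_track above 0.6 m/s).
It fails at once if the logs tote is dropped or thrown (contact force between the fingers and tote_logs below 0.05 N and linear speed of tote_logs above 0.6 m/s).
It fails at once if a loose bystander is pushed more than 20 mm (distance of any of van, logs_left, logs_right, driver from where it was at the start of the episode above 0.02 m).
It also fails if it takes over 72 s, if anything falls off the work surface, if the arm or the gripper's body presses on something with over 40 N, if the wrist force passes 120 N, or if a joint passes its speed limit or range.

## Working session

There is one attempt and no reset: what is moved stays moved. The work goes in short steps, Python scripts to look and compute and a tool call to move; the robot and the scene stay as the last step left them, time stands still between calls to the robot, and variables do not carry over. Pictures are saved under pics/ and viewed, at most 10 in all, crops included, and the job is handed in when it is done.

Besides the shell and the picture viewer there is one more tool, called after "Request:" as name(argument=value, ...) on one line, values as JSON. play_rows: Moves the arm, as the interface text tells. Its arguments: {"type":"object","properties":{"grip":{"type":"array","items":{"type":"number"}},"translation":{"type":"array","items":{"type":"array","items":{"type":"number"}}},"twist":{"type":"array","items":{"type":"number"}},"force":{"type":"number"}},"required":["grip","translation","twist"]}

```bash
mkdir -p pics; cat > h.py <<'E'
from plant import *
import numpy as np, cv2
def cam(n):
    c=read_camera(n); R=cv2.Rodrigues(np.array(c['rvec'],float))[0]; t=np.array(c['tvec'],float).ravel()
    c['R']=R;c['t']=t;c['f']=210/np.tan(np.radians(c['vfov'])/2); return c
def w(c,p): return c['R'].T@(np.array(p)-c['t'])
def cloud(c):
    z=c['range_z'];v,u=np.mgrid[0:420,0:560]
    P=np.stack([(u-c['cx'])/c['f']*z,(v-c['cy'])/c['f']*z,z],-1)
    return (P-c['t'])@c['R']
def save(c,n): cv2.imwrite('pics/'+n,c['frame'][:,:,::-1])
E
python3 - <<'E'
from h import *
print(observe())
for n in ['scene','top']:
    c=cam(n); save(c,n+'0.png'); print(n,c['f'],c['cx'],c['cy'],'campos',-c['R'].T@c['t'])
    for l in ['tote_track','tote_logs','drawer_seat','drawer_bar','release_top','van','logs_left','driver']:
        print(l,[(np.round(w(c,d['location']),3).tolist(),round(d['confidence'],2)) for d in spot_point(l,n)])
E
```

```text
{'time_s': 0.0, 'q': array([-75.72615094,  34.38452881,  -0.14481909,  91.68153166,
         0.10422093,  54.02533142,  -4.57161231]), 'qvel': array([-0.00449255, -0.01767687, -0.0037847 , -0.1878127 ,  0.02204075,
        0.02057716, -0.01242968]), 'effort': array([-1.35116694e-03, -7.76458955e+01,  1.56463288e+00, -2.58001721e+01,
        1.23279993e-02,  9.12270014e-03,  1.57139112e-06]), 'tool_pos': array([0.23196653, 0.68649715, 0.30301322]), 'ee_rot': array([-1.79909222e+02,  9.72664174e-03,  1.61335415e+02]), 'force': array([-0.14236389,  0.01475515, -0.68174189]), 'torque': array([ 0.03771691,  0.01404714, -0.0355486 ]), 'gripper_force': 0.0, 'gripper_width': 0.08539708959761493}
scene 520.3832608285979 271.0446341161726 212.50744931784587 campos [0.48502018 0.51251373 1.11121128]
tote_track [([0.478, -0.296, 0.001], 0.82), ([0.318, -0.13, -0.002], 0.68)]
tote_logs [([0.454, 0.32, 0.001], 0.6), ([0.309, 0.141, -0.0], 0.55)]
drawer_seat []
drawer_bar [([0.657, 0.029, 0.031], 0.74)]
release_top [([0.684, 0.128, 0.141], 0.59)]
van [([0.604, -0.351, 0.0], 0.6)]
logs_left [([0.603, 0.312, 0.0], 0.77), ([0.66, 0.03, 0.032], 0.74)]
driver [([0.518, -0.484, -0.001], 0.67)]
top 402.9355878968387 278.19832205807705 205.6223795355069 campos [ 0.38948129 -0.06183119  1.17415284]
tote_track [([0.484, -0.298, -0.0], 0.74), ([0.315, -0.13, -0.002], 0.68)]
tote_logs [([0.453, 0.322, -0.004], 0.62), ([0.312, 0.139, -0.0], 0.56)]
drawer_seat []
drawer_bar []
release_top [([0.686, 0.129, 0.142], 0.6)]
van [([0.61, -0.35, -0.0], 0.96)]
logs_left [([0.604, 0.306, -0.003], 0.71)]
driver [([0.51, -0.48, -0.002], 0.88)]
```

View pics/scene0.png

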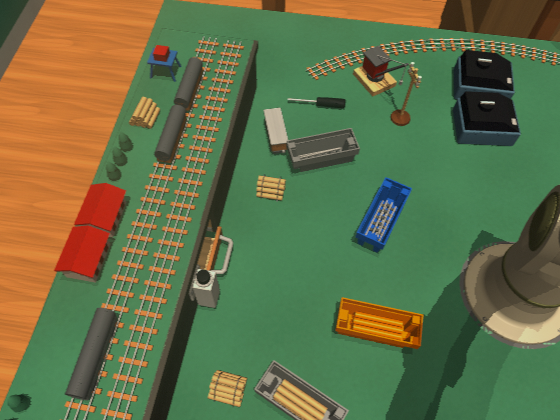

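View pics/top0.png

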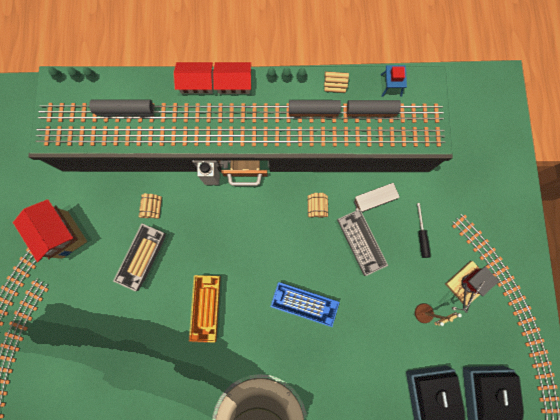

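The scene picture shows grey track tote at (322,148), van just behind it at (276,130), plunger (203,277), bow handle (226,255), and the grey logs tote at (302,397). The top view shows the same totes at (362,243) and (140,257). Orange and blue ones are decoys.

```bash
python3 - <<'E'
from h import *
ims=[]
for n in ['top','scene']:
    c=cam(n); P=cloud(c)
    for l,near in [('tote_track',(.48,-.297)),('tote_logs',(.454,.321))]:
        for d in regions_of(l,n):
            m=d['pixels'].astype(bool); Q=P[m&(c['range_z']>0)]
            if np.hypot(*(np.median(Q[:,:2],0)-near))>.08: continue
            r=Q[(Q[:,2]>.058)&(Q[:,2]<.072)]
            (cx,cy),(a,b),an=cv2.minAreaRect(r[:,:2].astype(np.float32))
            yaw=an if a>b else an+90
            print(n,l,'c',round(cx,4),round(cy,4),'dims',round(a,3),round(b,3),'yaw',round((yaw+90)%180-90,1),'rim z',np.percentile(Q[:,2],[50,90,98]).round(4))
            v,u=np.where(m); s=c['frame'][max(v.min()-8,0):v.max()+8,max(u.min()-8,0):u.max()+8,::-1]
            s=cv2.resize(s,(390,290),interpolation=cv2.INTER_CUBIC) ; ims.append(s)
    # deck front edge
    m=(P[...,2]>.165)&(P[...,2]<.178)&(P[...,0]<.9)&(P[...,0]>.6)
    ys=np.arange(-.4,.45,.05);e=[]
    for y in ys:
        q=P[m&(abs(P[...,1]-y)<.006)]
        if len(q): e.append((y,np.percentile(q[:,0],2)))
    e=np.array(e); k=np.polyfit(e[:,0],e[:,1],1); print(n,'edge x=%.4f*y+%.4f'%tuple(k),np.round(e[:,1]-np.polyval(k,e[:,0]),3))
    # handle and plunger
    for zlo,zhi,nm in[(.026,.042,'bar'),(.136,.148,'plunger')]:
        b=P[(P[...,2]>zlo)&(P[...,2]<zhi)&(P[...,0]>.6)&(P[...,0]<.72)&(abs(P[...,1]-.06)<.12)]
        if len(b):print(n,nm,len(b),np.percentile(b,[1,50,99],axis=0).round(3).tolist())
    for nm in['van','logs_left','logs_right']:
        for d in regions_of(nm,n):
            Q=P[d['pixels'].astype(bool)&(c['range_z']>0)]; print(n,nm,round(d['confidence'],2),np.percentile(Q,[3,97],axis=0).round(3).tolist())
cv2.imwrite('pics/cr.png',np.vstack([np.hstack(ims[:2]),np.hstack(ims[2:4])]) if len(ims)>=4 else np.hstack(ims))
E
```

```text
top tote_track c 0.4811 -0.2972 dims 0.172 0.069 yaw 22.8 rim z [0.0228 0.0622 0.066 ]
top tote_logs c 0.4576 0.3181 dims 0.071 0.172 yaw -24.6 rim z [0.0407 0.0618 0.0657]
top edge x=0.0309*y+0.7010 [-0.001 -0.001  0.     0.001 -0.001  0.     0.001  0.     0.    -0.
  0.001 -0.     0.    -0.    -0.    -0.    -0.001]
top bar 332 [[0.656, -0.055, 0.027], [0.68, 0.038, 0.036], [0.719, 0.173, 0.041]]
top plunger 106 [[0.672, -0.057, 0.137], [0.688, 0.123, 0.141], [0.704, 0.168, 0.146]]
top van 0.73 [[0.577, -0.403, 0.021], [0.638, -0.295, 0.055]]
top logs_right 0.84 [[0.562, -0.21, -0.001], [0.626, -0.155, 0.043]]
top logs_right 0.68 [[0.657, -0.027, 0.007], [0.737, 0.074, 0.05]]
scene tote_track c 0.4786 -0.2961 dims 0.174 0.074 yaw 23.5 rim z [0.0406 0.0619 0.0656]
scene tote_logs c 0.4544 0.3193 dims 0.069 0.172 yaw -24.3 rim z [0.0403 0.0617 0.0655]
scene edge x=0.0284*y+0.6987 [ 0.001 -0.001 -0.001 -0.001 -0.     0.     0.001  0.     0.001 -0.
 -0.     0.001  0.001 -0.001 -0.    -0.001 -0.   ]
scene bar 435 [[0.654, -0.052, 0.026], [0.674, 0.038, 0.036], [0.719, 0.173, 0.042]]
scene plunger 204 [[0.669, -0.055, 0.136], [0.687, 0.126, 0.141], [0.701, 0.17, 0.148]]
scene van 0.93 [[0.575, -0.4, 0.013], [0.637, -0.291, 0.054]]
scene logs_left 0.59 [[0.571, 0.284, 0.009], [0.635, 0.338, 0.043]]
scene logs_right 0.78 [[0.561, -0.194, 0.007], [0.623, -0.154, 0.043]]
```

View pics/cr.png

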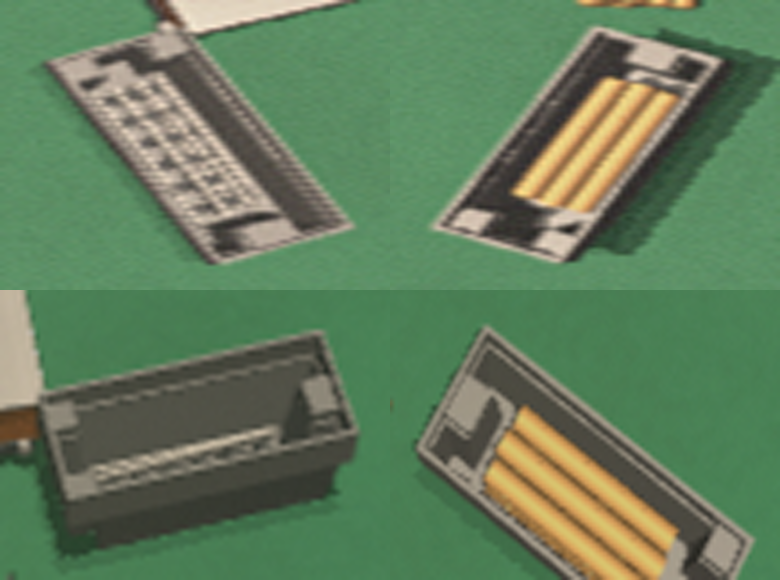

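Top row of the crop: the track tote has two pillars at its far end (100,70)/(170,45) and one at the near end (265,235). The logs tote has one at the far end (655,55) and two at the near end. So if each is turned only slightly (≤25°) to align with the drawer, they end up end for end.

```bash
cat >> h.py <<'E'
def plan(x,y,z,yaw,n):
    """n rows from the measured pose: tool-axis shifts (cm) and twists (rad)"""
    s=observe(); p=np.array(s['tool_pos']); a=s['ee_rot'][2]
    d=(np.array([x,y,z])-p)*100/n; da=(yaw-a+180)%360-180
    tr=[]
    for i in range(n):
        b=np.radians(a+da*i/n); tr.append([round(float(d@[np.cos(b),np.sin(b),0]),1),round(float(d@[np.sin(b),-np.cos(b),0]),1),round(float(-d[2]),1)])
    print('from',p.round(4),s['ee_rot'].round(1),'F',np.round(s['force'],1)); print(n,'rows tr',tr,'twist',round(-np.radians(da)/n,3),'deg/row',round(da/n,1))
E
python3 - <<'E'
from h import *
plan(.681,.128,.28,178.3,13)
c=cam('top');P=cloud(c); m=(P[...,0]>.2)&(P[...,0]<.66)&(P[...,1]>.1)
print(P[m][:,2].max(), P[m&(P[...,2]<.25)][:,2].max())
E
```

```text
from [0.232  0.6868 0.3039] [-180.     0.   161.3] F [-0.3  0.5  0.5]
13 rows tr [[-4.6, -3.0, 0.2], [-4.6, -3.1, 0.2], [-4.5, -3.2, 0.2], [-4.4, -3.3, 0.2], [-4.4, -3.4, 0.2], [-4.3, -3.5, 0.2], [-4.2, -3.6, 0.2], [-4.1, -3.7, 0.2], [-4.0, -3.8, 0.2], [-3.9, -3.9, 0.2], [-3.9, -3.9, 0.2], [-3.8, -4.0, 0.2], [-3.7, -4.1, 0.2]] twist -0.023 deg/row 1.3
0.1454286356814506 0.1454286356814506
```

Request:
play_rows(grip=[1,1,1,1,1,1,1], translation=[[-4.6,-3.0,0.2],[-4.6,-3.1,0.2],[-4.5,-3.2,0.2],[-4.4,-3.3,0.2],[-4.4,-3.4,0.2],[-4.3,-3.5,0.2],[-4.2,-3.6,0.2]], twist=[-0.023,-0.023,-0.023,-0.023,-0.023,-0.023,-0.023])

```text
time_s: 2.42
tool_pos: [0.4745, 0.3831, 0.2901]
ee_rot: [180.0, 0.0, 170.6]
force: [0.9, 0.0, -0.2]
gripper_width: -0.0
gripper_force: 0.0
```

Request:
play_rows(grip=[1,1,1,1,1,1,1,1], translation=[[-4.1,-3.7,0.2],[-4.0,-3.8,0.2],[-3.9,-3.9,0.2],[-3.9,-3.9,0.2],[-3.8,-4.0,0.2],[-3.7,-4.1,0.2],[0,0,0],[0,0,0]], twist=[-0.023,-0.023,-0.023,-0.023,-0.023,-0.023,0,0])

```text
time_s: 3.42
tool_pos: [0.6809, 0.1269, 0.2777]
ee_rot: [180.0, -0.0, 178.4]
force: [-0.1, 0.2, 0.1]
gripper_width: -0.0001
gripper_force: 0.0
```

```bash
python3 - <<'E'
from h import *
plan(.681,.128,.22,178.3,3)
E
```

```text
from [0.6809 0.1269 0.2777] [180.   -0.  178.4] F [-0.1  0.2  0.1]
3 rows tr [[-0.0, 0.0, 1.9], [-0.0, 0.0, 1.9], [-0.0, 0.0, 1.9]] twist 0.001 deg/row -0.0
```

Request:
play_rows(grip=[1,1,1,1,1,1,1,1], translation=[[0,0,2.5],[0,0,2.5],[0,0,1.3],[0,0,0.6],[0,0,0.5],[0,0,0],[0,0,0],[0,0,0]], twist=[0,0,0,0,0,0,0,0])

```text
time_s: 4.42
tool_pos: [0.6816, 0.1268, 0.2045]
ee_rot: [180.0, 0.1, 178.5]
force: [-0.5, 2.5, 3.7]
gripper_width: -0.0003
gripper_force: 1.8
```

```bash
python3 - <<'E'
from h import *
print(observe()['tool_pos'],observe()['force'])
c=cam('top')
for l in['drawer_bar','drawer_seat']: print(l,[(np.round(w(c,d['location']),3).tolist(),round(d['confidence'],2)) for d in spot_point(l,'top')])
E
```

```text
[0.68159688 0.12679157 0.20451333] [-0.54141349  2.46152009  3.65370572]
drawer_bar [([0.56, 0.032, 0.034], 0.79)]
drawer_seat [([0.69, 0.027, 0.011], 0.97)]
```

Request:
play_rows(grip=[0,0,0], translation=[[0,0,-3],[0,0,-5],[0,0,-1]], twist=[0,0,0])

```text
time_s: 4.95
tool_pos: [0.6824, 0.1257, 0.2971]
ee_rot: [180.0, 0.3, 178.4]
force: [0.2, -0.0, -1.0]
gripper_width: 0.0544
gripper_force: 0.0
```

```bash
python3 - <<'E'
from h import *
plan(.480,-.297,.22,22.8,15)
E
```

```text
from [0.6824 0.1257 0.2971] [180.    0.3 178.4] F [ 0.2 -0.  -1. ]
15 rows tr [[1.3, -2.9, 0.5], [0.7, -3.0, 0.5], [0.2, -3.1, 0.5], [-0.4, -3.1, 0.5], [-0.9, -3.0, 0.5], [-1.5, -2.8, 0.5], [-1.9, -2.5, 0.5], [-2.3, -2.1, 0.5], [-2.7, -1.6, 0.5], [-2.9, -1.1, 0.5], [-3.1, -0.6, 0.5], [-3.1, 0.0, 0.5], [-3.1, 0.6, 0.5], [-2.9, 1.1, 0.5], [-2.7, 1.6, 0.5]] twist 0.181 deg/row -10.4
```

Request:
play_rows(grip=[0,0,0,0,0,0,0,0], translation=[[1.3,-2.9,0.5],[0.7,-3.0,0.5],[0.2,-3.1,0.5],[-0.4,-3.1,0.5],[-0.9,-3.0,0.5],[-1.5,-2.8,0.5],[-1.9,-2.5,0.5],[-2.3,-2.1,0.5]], twist=[0.181,0.181,0.181,0.181,0.181,0.181,0.181,0.181])

```text
time_s: 5.95
tool_pos: [0.5709, -0.1005, 0.2531]
ee_rot: [-179.9, 0.0, 95.1]
force: [-0.0, 0.3, 0.1]
gripper_width: 0.0853
gripper_force: 0.0
```

Request:
play_rows(grip=[0,0,0,0,0,0,0,0], translation=[[-2.7,-1.6,0.5],[-2.9,-1.1,0.5],[-3.1,-0.6,0.5],[-3.1,0.0,0.5],[-3.1,0.6,0.5],[-2.9,1.1,0.5],[-2.7,1.6,0.5],[0,0,0]], twist=[0.181,0.181,0.181,0.181,0.181,0.181,0.181,0])

```text
time_s: 6.95
tool_pos: [0.4753, -0.2987, 0.2182]
ee_rot: [180.0, 0.2, 22.6]
force: [-0.5, 0.2, -0.2]
gripper_width: 0.0852
gripper_force: 0.0
```

```bash
python3 - <<'E'
from h import *
plan(.480,-.297,.102,23,5)
for n in['top','scene']:
    c=cam(n); P=cloud(c); save(c,n+'1.png')
    for l in['drawer_bar','drawer_seat','tote_track','release_top']: print(n,l,[(np.round(w(c,d['location']),3).tolist(),round(d['confidence'],2)) for d in spot_point(l,n)])
    for zl,zh,nm,xr in[(.028,.044,'bar',(.45,.49)),(.043,.052,'front',(.49,.53)),(.022,.034,'sides',(.53,.68))]:
        b=P[(P[...,2]>zl)&(P[...,2]<zh)&(P[...,0]>xr[0])&(P[...,0]<xr[1])&(abs(P[...,1]-.03)<.07)]
        if len(b): print(n,nm,len(b),np.percentile(b,[2,50,98],axis=0).round(4).tolist())
E
```

```text
from [ 0.4753 -0.2987  0.2182] [180.    0.2  22.6] F [-0.5  0.2 -0.2]
5 rows tr [[0.1, 0.0, 2.3], [0.1, 0.0, 2.3], [0.1, 0.0, 2.3], [0.1, 0.0, 2.3], [0.1, 0.0, 2.3]] twist -0.001 deg/row 0.1
top drawer_bar [([0.61, -0.35, -0.002], 0.18)]
top drawer_seat [([0.607, 0.031, 0.01], 0.77)]
top tote_track []
top release_top [([0.685, 0.13, 0.142], 0.42)]
top front 11 [[0.5053, -0.0314, 0.045], [0.5081, -0.0284, 0.0465], [0.5113, -0.0179, 0.0496]]
top sides 244 [[0.5336, -0.0111, 0.0241], [0.6027, 0.0648, 0.0287], [0.675, 0.0718, 0.0332]]
scene drawer_bar [([0.474, 0.033, 0.031], 0.81)]
scene drawer_seat [([0.602, 0.025, 0.009], 0.92)]
scene tote_track [([0.317, -0.132, 0.002], 0.95), ([0.48, -0.296, -0.006], 0.63), ([0.681, 0.128, 0.14], 0.22)]
scene release_top [([0.681, 0.129, 0.137], 0.71), ([0.605, -0.35, 0.002], 0.16)]
scene bar 197 [[0.4699, -0.0086, 0.0312], [0.4765, 0.037, 0.0367], [0.4888, 0.0807, 0.0406]]
scene front 207 [[0.5029, -0.0276, 0.0434], [0.5082, 0.0355, 0.0469], [0.5134, 0.0975, 0.0508]]
scene sides 476 [[0.533, -0.0102, 0.0225], [0.6046, -0.0004, 0.0281], [0.6762, 0.0761, 0.0329]]
```

View pics/scene1.png

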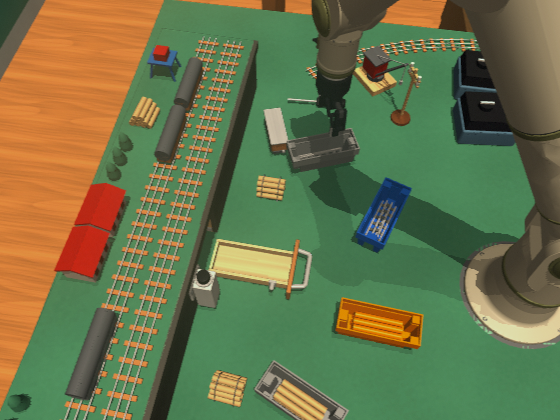

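The drawer stands fully out (pixels 210–310, 240–290), and the gripper is above the track tote at (335,140). I'm going down to grip it.

Request:
play_rows(grip=[0,0,0,0,1,1,1,1], translation=[[0.4,0,4],[0,0,4],[0,0,2.4],[0,0,1.2],[0,0,0],[0,0,0],[0,0,0],[0,0,0]], twist=[0,0,0,0,0,0,0,0], force=70)

```text
time_s: 8.45
tool_pos: [0.4814, -0.2947, 0.1034]
ee_rot: [180.0, -0.0, 22.9]
force: [0.2, -0.0, -0.5]
gripper_width: 0.0669
gripper_force: 79.9
```

Request:
play_rows(grip=[1,1,1,1,1,1], translation=[[0,0,-0.5],[0,0,-2],[0,0,-4],[0,0,-4],[0,0,-3.5],[0,0,0]], twist=[0,0,0,0,0,0])

```text
time_s: 9.2
tool_pos: [0.4818, -0.2952, 0.2452]
ee_rot: [179.8, -0.2, 22.9]
force: [0.6, -0.2, -4.9]
gripper_width: 0.0671
gripper_force: 80.5
```

```bash
python3 - <<'E'
from h import *
plan(.607,.031,.245,-1.7,8)
for n in ['scene','top']:
    c=cam(n);P=cloud(c); save(c,n+'2.png')
    for nm in ['van','tote_track']: print(n,nm,[(np.round(w(c,d['location']),3).tolist(),round(d['confidence'],2)) for d in spot_point(nm,n)])
    for d in regions_of('tote_track',n):
        Q=P[d['pixels'].astype(bool)&(c['range_z']>0)]; Q=Q[Q[:,0]>.39]
        if len(Q)>50 :print(np.percentile(Q,[2,50,98],axis=0).round(3).tolist())
E
```

```text
from [ 0.4818 -0.2952  0.2452] [179.8  -0.2  22.9] F [ 0.6 -0.2 -4.9]
8 rows tr [[3.0, -3.1, 0.0], [2.9, -3.3, 0.0], [2.7, -3.5, 0.0], [2.5, -3.6, 0.0], [2.3, -3.7, 0.0], [2.1, -3.8, 0.0], [1.9, -3.9, 0.0], [1.7, -4.0, 0.0]] twist 0.054 deg/row -3.1
scene van [([0.608, -0.351, 0.002], 0.7), ([0.454, 0.321, 0.003], 0.46)]
scene tote_track [([0.32, -0.132, -0.002], 0.81), ([0.475, -0.297, 0.141], 0.69)]
[[0.397, -0.361, 0.119], [0.492, -0.297, 0.185], [0.564, -0.236, 0.214]]
top van [([0.611, -0.35, -0.0], 0.61), ([0.596, -0.186, -0.004], 0.45)]
top tote_track []
[[0.466, -0.305, -0.0], [0.546, -0.274, 0.186], [0.589, -0.183, 0.629]]
```

Request:
play_rows(grip=[1,1,1,1,1,1,1,1], translation=[[3.0,-3.1,0.0],[2.9,-3.3,0.0],[2.7,-3.5,0.0],[2.5,-3.6,0.0],[2.3,-3.7,0.0],[2.1,-3.8,0.0],[1.9,-3.9,0.0],[1.7,-4.0,0.0]], twist=[0.054,0.054,0.054,0.054,0.054,0.054,0.054,0.054])

```text
time_s: 10.6
tool_pos: [0.6086, 0.0315, 0.2424]
ee_rot: [180.0, 0.0, -1.9]
force: [2.0, -0.5, -4.4]
gripper_width: 0.0672
gripper_force: 80.2
```

Request:
play_rows(grip=[1,1], translation=[[0,0,3],[0,0,0]], twist=[0,0])

```text
time_s: 10.85
tool_pos: [0.6071, 0.0308, 0.2108]
ee_rot: [180.0, 0.3, -1.8]
force: [0.8, -0.0, -3.2]
gripper_width: 0.067
gripper_force: 80.6
```

```bash
python3 - <<'E'
from h import *
plan(.607,.031,.125,-1.7,4)
for n in['scene','top']:
    c=cam(n); P=cloud(c)
    for nm in ['drawer_seat','drawer_bar','tote_track']: print(n,nm,[(np.round(w(c,d['location']),3).tolist(),round(d['confidence'],2)) for d in spot_point(nm,n)])
E
```

```text
from [0.6071 0.0308 0.2108] [180.    0.3  -1.8] F [ 0.8 -0.  -3.2]
4 rows tr [[-0.0, -0.0, 2.1], [-0.0, -0.0, 2.1], [-0.0, -0.0, 2.1], [-0.0, -0.0, 2.1]] twist -0.0 deg/row 0.0
scene drawer_seat [([0.604, 0.029, 0.009], 0.63)]
scene drawer_bar [([0.473, 0.036, 0.031], 0.81), ([0.457, 0.321, -0.0], 0.6)]
scene tote_track [([0.318, -0.129, 0.003], 0.93), ([0.604, 0.031, 0.107], 0.91)]
top drawer_seat [([0.604, 0.03, 0.011], 0.88)]
top drawer_bar [([0.478, 0.035, 0.033], 0.67)]
top tote_track [([0.313, -0.131, -0.002], 0.8), ([0.608, 0.027, 0.107], 0.63)]
```

Request:
play_rows(grip=[1,1,1,1,1,1,1,1], translation=[[0,0,3.5],[0,0,3],[0,0,1.6],[0,0,0.8],[0,0,0.2],[0,0,0.2],[0,0,0.2],[0,0,0]], twist=[0,0,0,0,0,0,0,0])

```text
time_s: 12.25
tool_pos: [0.6083, 0.0302, 0.1181]
ee_rot: [-180.0, -0.0, -1.8]
force: [0.3, 0.0, -3.8]
gripper_width: 0.0669
gripper_force: 80.8
```

Request:
play_rows(grip=[1,1,1,1], translation=[[0,0,0.1],[0,0,0.1],[0,0,0.1],[0,0,0]], twist=[0,0,0,0])

```text
time_s: 12.75
tool_pos: [0.6083, 0.0301, 0.1154]
ee_rot: [-180.0, -0.0, -1.8]
force: [-1.9, 0.5, 4.6]
gripper_width: 0.0667
gripper_force: 81.9
```

Contact at the expected height (0.1154, force sign flipped). Releasing.

Request:
play_rows(grip=[0,0,0,0,0,0,0,0], translation=[[0,0,0],[0,0,0],[0,0,0],[0,0,0],[0,0,-2],[0,0,-4],[0,0,-4],[0,0,-1]], twist=[0,0,0,0,0,0,0,0])

```text
time_s: 13.75
tool_pos: [0.6091, 0.0297, 0.2284]
ee_rot: [-180.0, -0.2, -1.9]
force: [0.5, -0.1, 0.0]
gripper_width: 0.0854
gripper_force: 0.0
```

```bash
python3 - <<'E'
from h import *
plan(.456,.3185,.22,155.6,16)
for n in['scene','top']:
    c=cam(n); P=cloud(c); save(c,n+'3.png')
    for nm in ['drawer_seat','drawer_bar','tote_track','tote_logs']: print(n,nm,[(np.round(w(c,d['location']),3).tolist(),round(d['confidence'],2)) for d in spot_point(nm,n)])
    r=P[(P[...,2]>.072)&(P[...,2]<.082)&(P[...,0]>.5)&(P[...,0]<.70)&(abs(P[...,1]-.03)<.06)]
    print(n,len(r),cv2.minAreaRect(r[:,:2].astype(np.float32)))
E
```

```text
from [0.6091 0.0297 0.2284] [-180.    -0.2   -1.9] F [ 0.5 -0.1  0. ]
16 rows tr [[-1.0, -1.8, 0.1], [-0.7, -1.9, 0.1], [-0.4, -2.0, 0.1], [-0.0, -2.0, 0.1], [0.3, -2.0, 0.1], [0.7, -1.9, 0.1], [1.0, -1.8, 0.1], [1.3, -1.6, 0.1], [1.5, -1.3, 0.1], [1.7, -1.1, 0.1], [1.9, -0.7, 0.1], [2.0, -0.4, 0.1], [2.0, -0.1, 0.1], [2.0, 0.3, 0.1], [1.9, 0.6, 0.1], [1.8, 1.0, 0.1]] twist -0.172 deg/row 9.8
scene drawer_seat [([0.604, 0.027, 0.007], 0.8)]
scene drawer_bar [([0.472, 0.032, 0.029], 0.97)]
scene tote_track [([0.605, 0.028, 0.01], 0.9), ([0.314, -0.131, 0.001], 0.69)]
scene tote_logs [([0.456, 0.323, 0.002], 0.95), ([0.311, 0.141, 0.001], 0.91), ([0.475, 0.034, 0.031], 0.55)]
scene 347 ((0.6058745384216309, 0.02978046052157879), (0.07144077122211456, 0.1723182201385498), 87.95092010498047)
top drawer_seat [([0.609, 0.028, 0.009], 0.96)]
top drawer_bar [([0.604, 0.029, 0.01], 0.43)]
top tote_track [([0.605, 0.028, 0.01], 0.86), ([0.317, -0.129, -0.002], 0.72)]
top tote_logs [([0.456, 0.321, -0.004], 0.96), ([0.312, 0.138, 0.0], 0.62), ([0.477, 0.037, 0.035], 0.19)]
top 120 ((0.6081488132476807, 0.02822716534137726), (0.06766794621944427, 0.17101027071475983), 87.82071685791016)
```

Request:
play_rows(grip=[0,0,0,0,0,0,0,0], translation=[[-1.0,-1.8,0.1],[-0.7,-1.9,0.1],[-0.4,-2.0,0.1],[0,-2.0,0.1],[0.3,-2.0,0.1],[0.7,-1.9,0.1],[1.0,-1.8,0.1],[1.3,-1.6,0.1]], twist=[-0.172,-0.172,-0.172,-0.172,-0.172,-0.172,-0.172,-0.172])

```text
time_s: 15.25
tool_pos: [0.5312, 0.1742, 0.2166]
ee_rot: [-180.0, 0.0, 77.3]
force: [0.0, -0.1, 0.0]
gripper_width: 0.0854
gripper_force: 0.0
```

Request:
play_rows(grip=[0,0,0,0,0,0,0,0], translation=[[1.5,-1.3,0.1],[1.7,-1.1,0.1],[1.9,-0.7,0.1],[2.0,-0.4,0.1],[2.0,-0.1,0.1],[2.0,0.3,0.1],[1.9,0.6,0.1],[1.8,1.0,0.1]], twist=[-0.172,-0.172,-0.172,-0.172,-0.172,-0.172,-0.172,-0.172])

```text
time_s: 16.25
tool_pos: [0.4551, 0.3165, 0.2086]
ee_rot: [-180.0, -0.0, 156.1]
force: [-0.2, -0.5, -0.9]
gripper_width: 0.0853
gripper_force: 0.0
```

Request:
play_rows(grip=[0], translation=[[0,0,0]], twist=[0])

```text
time_s: 16.38
tool_pos: [0.4548, 0.3172, 0.2086]
ee_rot: [180.0, -0.1, 155.9]
force: [0.6, -0.4, 0.2]
gripper_width: 0.0853
gripper_force: 0.0
```

```bash
python3 - <<'E'
from h import *
plan(.456,.3187,.103,155.6,4)
E
```

```text
from [0.4548 0.3172 0.2086] [ 1.800e+02 -1.000e-01  1.559e+02] F [ 0.6 -0.4  0.2]
4 rows tr [[-0.0, 0.0, 2.6], [-0.0, 0.0, 2.6], [-0.0, 0.0, 2.6], [-0.0, 0.0, 2.6]] twist 0.001 deg/row -0.1
```

Request:
play_rows(grip=[0,0,0,0,1,1,1,1], translation=[[0,-0.1,4],[0,0,3.5],[0,0,2],[0,0,1],[0,0,0],[0,0,0],[0,0,0],[0,0,0]], twist=[0,0,0,0,0,0,0,0], force=50)

```text
time_s: 17.38
tool_pos: [0.455, 0.3153, 0.1043]
ee_rot: [180.0, 0.0, 155.8]
force: [0.3, 0.5, -2.5]
gripper_width: 0.0674
gripper_force: 57.0
```

Request:
play_rows(grip=[1,1,1,1,1,1], translation=[[0,0,-0.5],[0,0,-2],[0,0,-4.5],[0,0,-5],[0,0,-4],[0,0,0]], twist=[0,0,0,0,0,0])

```text
time_s: 18.12
tool_pos: [0.4558, 0.3159, 0.2672]
ee_rot: [179.7, 0.1, 155.8]
force: [-0.7, 0.3, -2.2]
gripper_width: 0.0672
gripper_force: 57.5
```

```bash
python3 - <<'E'
from h import *
plan(.607,.0295,.26,178,9)
for n in['scene','top']:
    c=cam(n)
    for nm in ['tote_track','tote_logs']: print(n,nm,[(np.round(w(c,d['location']),3).tolist(),round(d['confidence'],2)) for d in spot_point(nm,n)])
E
```

```text
from [0.4558 0.3159 0.2672] [1.797e+02 1.000e-01 1.558e+02] F [-0.7  0.3 -2.2]
9 rows tr [[-2.8, -2.2, 0.1], [-2.7, -2.3, 0.1], [-2.6, -2.5, 0.1], [-2.5, -2.6, 0.1], [-2.4, -2.7, 0.1], [-2.3, -2.8, 0.1], [-2.2, -2.9, 0.1], [-2.1, -3.0, 0.1], [-1.9, -3.0, 0.1]] twist -0.043 deg/row 2.5
scene tote_track [([0.321, -0.129, 0.0], 0.86), ([0.602, 0.031, 0.009], 0.69)]
scene tote_logs [([0.31, 0.141, -0.001], 0.91), ([0.455, 0.319, 0.167], 0.86)]
top tote_track [([0.312, -0.129, -0.002], 0.95), ([0.607, 0.029, 0.008], 0.66), ([0.608, 0.029, 0.01], 0.27), ([0.61, -0.352, 0.0], 0.23)]
top tote_logs [([0.317, 0.14, 0.002], 0.93), ([0.45, 0.314, 0.159], 0.71)]
```

Request:
play_rows(grip=[1,1,1,1,1,1,1,1], translation=[[-2.8,-2.2,0],[-2.7,-2.3,0],[-2.6,-2.5,0],[-2.5,-2.6,0],[-2.4,-2.7,0],[-2.3,-2.8,0],[-2.2,-2.9,0],[-1.7,-3.0,0]], twist=[-0.043,-0.043,-0.043,-0.043,-0.043,-0.043,-0.043,-0.043])

```text
time_s: 19.42
tool_pos: [0.5848, 0.0587, 0.2627]
ee_rot: [-180.0, -0.1, 175.6]
force: [0.3, 0.7, -1.7]
gripper_width: 0.0672
gripper_force: 57.2
```

Request:
play_rows(grip=[1,1], translation=[[-1.3,-3.0,0],[0,0,0]], twist=[-0.043,0])

```text
time_s: 19.68
tool_pos: [0.5954, 0.0256, 0.2626]
ee_rot: [-179.9, -0.1, 177.8]
force: [0.2, 0.7, -1.6]
gripper_width: 0.0673
gripper_force: 57.2
```

```bash
python3 - <<'E'
from h import *
plan(.607,.0295,.185,178,3)
for n in['scene','top']:
    c=cam(n); P=cloud(c); save(c,n+'4.png')
    for nm in ['tote_logs']:
      for d in regions_of(nm,n):
        Q=P[d['pixels'].astype(bool)&(c['range_z']>0)]; r=Q[(Q[:,2]>.215)&(Q[:,2]<.24)&(Q[:,0]>.5)]
        if len(r)>30: print(n,len(r),cv2.minAreaRect(r[:,:2].astype(np.float32)),np.percentile(r[:,2],[2,98]))
      print(n,nm,[(np.round(w(c,d['location']),3).tolist(),round(d['confidence'],2)) for d in spot_point(nm,n)])
E
```

```text
from [0.5954 0.0256 0.2626] [-1.799e+02 -1.000e-01  1.778e+02] F [ 0.2  0.7 -1.6]
3 rows tr [[-0.4, 0.1, 2.6], [-0.4, 0.1, 2.6], [-0.4, 0.1, 2.6]] twist -0.001 deg/row 0.1
scene 544 ((0.5925880670547485, 0.025395367294549942), (0.07142018526792526, 0.17244768142700195), 87.58122253417969) [0.21519119 0.2254204 ]
scene tote_logs [([0.311, 0.142, 0.002], 0.64)]
top tote_logs []
```

View pics/scene4.png

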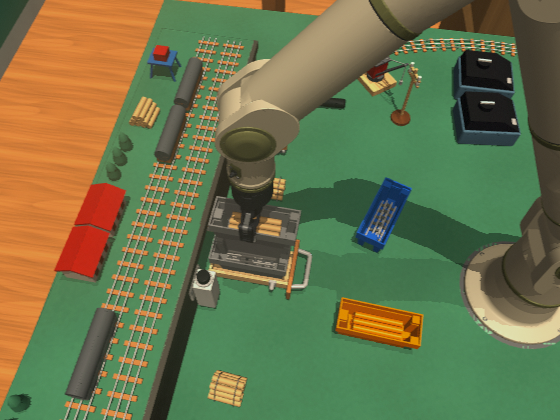

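The picture shows the logs tote held level at (255,215) above the track tote in the drawer. It has to move 13 mm in and 4 mm left.

Request:
play_rows(grip=[1,1,1,1,1,1,1], translation=[[-0.7,0.3,0],[-0.6,0.2,1],[0,0,3],[0,0,2.2],[0,0,1.2],[0,0,0.4],[0,0,0]], twist=[-0.004,0,0,0,0,0,0])

```text
time_s: 20.85
tool_pos: [0.6085, 0.0336, 0.1861]
ee_rot: [180.0, 0.0, 178.2]
force: [0.3, -0.2, -2.6]
gripper_width: 0.0672
gripper_force: 57.3
```

```bash
python3 - <<'E'
from h import *
for n in['scene']:
    c=cam(n); P=cloud(c)
    r=P[(P[...,2]>.137)&(P[...,2]<.15)&(P[...,0]>.5)&(P[...,0]<.70)&(abs(P[...,1]-.03)<.045)]
    print(len(r),cv2.minAreaRect(r[:,:2].astype(np.float32)),observe()['tool_pos'])
E
```

```text
601 ((0.6085028648376465, 0.03216547518968582), (0.08512040972709656, 0.17851299047470093), 88.21131896972656) [0.60859538 0.03364642 0.18641411]
```

Request:
play_rows(grip=[1,1,1,1,1,1,1,1], translation=[[0,-0.4,0],[0,0,0],[0,0,0.4],[0,0,0.3],[0,0,0.2],[0,0,0.1],[0,0,0.1],[0,0,0]], twist=[0,0,0,0,0,0,0,0])

```text
time_s: 21.9
tool_pos: [0.6081, 0.0296, 0.1749]
ee_rot: [-180.0, 0.0, 178.2]
force: [0.8, 0.7, -2.0]
gripper_width: 0.0675
gripper_force: 57.3
```

Request:
play_rows(grip=[1,1,1,1], translation=[[0,0,0.1],[0,0,0.1],[0,0,0.1],[0,0,0]], twist=[0,0,0,0])

```text
time_s: 22.4
tool_pos: [0.6085, 0.0296, 0.1732]
ee_rot: [180.0, 0.1, 178.2]
force: [-2.8, -1.1, 11.1]
gripper_width: 0.0675
gripper_force: 58.9
```

Contact at the stacking height. Releasing.

Request:
play_rows(grip=[0,0,0,0,0,0,0,0], translation=[[0,0,-0.1],[0,0,0],[0,0,0],[0,0,0],[0,0,-2],[0,0,-4],[0,0,-3],[0,0,0]], twist=[0,0,0,0,0,0,0,0])

```text
time_s: 23.4
tool_pos: [0.609, 0.0296, 0.2652]
ee_rot: [180.0, 0.2, 178.2]
force: [-0.4, -0.2, 0.2]
gripper_width: 0.0855
gripper_force: 0.0
```

```bash
python3 - <<'E'
from h import *
plan(.43,.036,.26,178,5)
for n in['scene','top']:
    c=cam(n); P=cloud(c); save(c,n+'5.png')
    r=P[(P[...,2]>.126)&(P[...,2]<.142)&(P[...,0]>.5)&(P[...,0]<.70)&(abs(P[...,1]-.03)<.05)]
    print(n,len(r),cv2.minAreaRect(r[:,:2].astype(np.float32)),np.percentile(r[:,2],[5,50,95]))
    k=[r[abs(r[:,0]-.607+s)<.04][:,2] for s in(.06,-.06)]; print([np.median(q).round(4) for q in k])
    for nm in['tote_logs','tote_track','drawer_bar']:print(n,nm,[(np.round(w(c,d['location']),3).tolist(),round(d['confidence'],2)) for d in spot_point(nm,n)])
    b=P[(P[...,2]>.028)&(P[...,2]<.044)&(P[...,0]>.45)&(P[...,0]<.483)&(abs(P[...,1]-.035)<.06)]
    if len(b): print('bar',len(b),np.percentile(b,[2,50,98],axis=0).round(4).tolist())
E
```

```text
from [0.609  0.0296 0.2652] [180.    0.2 178.2] F [-0.4 -0.2  0.2]
5 rows tr [[3.6, 0.0, 0.1], [3.6, 0.0, 0.1], [3.6, 0.0, 0.1], [3.6, 0.0, 0.1], [3.6, 0.0, 0.1]] twist 0.001 deg/row -0.0
scene 533 ((0.6084549427032471, 0.029820898547768593), (0.07105702906847, 0.1783614456653595), 88.34325408935547) [0.12636275 0.13137634 0.13533568]
[np.float64(0.1316), np.float64(0.1311)]
scene tote_logs [([0.312, 0.143, 0.001], 0.63)]
scene tote_track [([0.318, -0.131, 0.002], 0.93), ([0.605, 0.029, 0.012], 0.59)]
scene drawer_bar [([0.474, 0.034, 0.031], 0.72)]
bar 168 [[0.4698, -0.0054, 0.0327], [0.4755, 0.0372, 0.0373], [0.482, 0.0793, 0.0412]]
top 27 ((0.6801801919937134, -0.0066941045224666595), (0.012244371697306633, 0.0401437021791935), 76.65099334716797) [0.1292464  0.13198298 0.13636042]
[np.float64(nan), np.float64(0.132)]
top tote_logs []
top tote_track [([0.316, -0.127, 0.001], 0.64)]
top drawer_bar [([0.609, -0.35, 0.001], 0.41)]
  return _methods._mean(a, axis=axis, dtype=dtype,
  ret = ret.dtype.type(ret / rcount)
```

View pics/scene5.png

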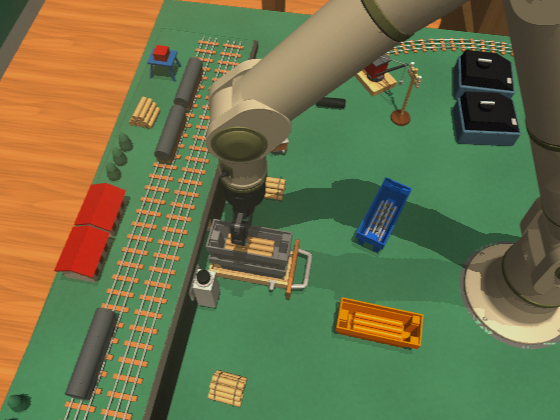

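The logs tote (250,245) sits level in the rim of the lower one, with its rim at about 0.133 m as a stack should have. Now I'll go in front of the bow handle with the fingers shut.

Request:
play_rows(grip=[0,0,1,1,1,1,1], translation=[[2.4,0,0],[5,0,0],[5,0.1,0],[3.5,0.1,0],[1.6,0,0],[0,0,5],[0,0,5]], twist=[0,0,0,0,0,0,0])

```text
time_s: 24.68
tool_pos: [0.435, 0.0372, 0.1624]
ee_rot: [179.9, 0.2, 178.2]
force: [1.4, -0.7, -0.0]
gripper_width: 0.0
gripper_force: 0.0
```

Request:
play_rows(grip=[1,1,1,1], translation=[[0,0,4],[0,0,2.5],[0,0,1.2],[0,0,0]], twist=[0,0,0,0])

```text
time_s: 25.18
tool_pos: [0.4348, 0.0354, 0.0967]
ee_rot: [-179.6, -0.2, 178.3]
force: [-0.7, -0.6, 0.6]
gripper_width: -0.0
gripper_force: 0.0
```

Request:
play_rows(grip=[1,1,1,1,1], translation=[[-0.5,0,0.3],[-0.5,0,0.3],[-0.5,0,0],[-0.5,0,0],[-0.5,0,0]], twist=[0,0,0,0,0])

```text
time_s: 25.8
tool_pos: [0.4595, 0.0346, 0.092]
ee_rot: [-179.6, -0.1, 178.2]
force: [-1.0, 0.4, 0.1]
gripper_width: -0.0002
gripper_force: 0.0
```

Request:
play_rows(grip=[1,1,1,1,1,1,1,1], translation=[[-0.4,0,0],[-0.5,0,0],[-0.7,0,0],[-0.9,0,0],[-1,0,0],[-1,0,0],[-1,0,0],[-1,0,0]], twist=[0,0,0,0,0,0,0,0])

```text
time_s: 26.8
tool_pos: [0.5247, 0.0326, 0.0916]
ee_rot: [-179.6, -0.1, 178.2]
force: [-3.7, 1.8, 3.5]
gripper_width: 0.0003
gripper_force: 2.4
```

```bash
python3 - <<'E'
from h import *
s=observe();print(s['tool_pos'],s['force'])
c=cam('scene');save(c,'s6.png')
for nm in['tote_logs','drawer_bar','tote_track']:print(nm,[(np.round(w(c,d['location']),3).tolist(),round(d['confidence'],2)) for d in spot_point(nm,'scene')])
E
```

```text
[0.52469708 0.03257115 0.09163306] [-3.73621233  1.76308298  3.49230297]
tote_logs [([0.313, 0.138, 0.002], 0.92), ([0.67, 0.03, 0.071], 0.67)]
drawer_bar []
tote_track [([0.669, 0.028, 0.013], 0.93), ([0.32, -0.132, -0.001], 0.76), ([0.684, 0.126, 0.139], 0.45)]
```

View pics/s6.png

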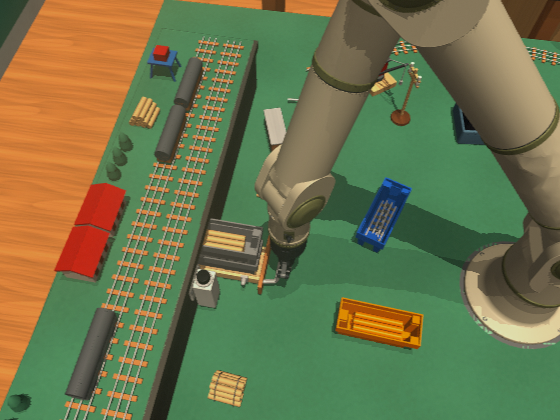

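The drawer slides in ahead of the fingers with the stack upright (235,240). Continuing.

Request:
play_rows(grip=[1,1,1,1,1,1,1,1], translation=[[-1,0,0],[-1,0,0],[-1,0,0],[-1,0,0],[-1,0,0],[-1,0,0],[-1,0,0],[-1,0,0]], twist=[0,0,0,0,0,0,0,0])

```text
time_s: 28.0
tool_pos: [0.6036, 0.0302, 0.0914]
ee_rot: [-179.6, -0.2, 178.3]
force: [-6.4, 2.1, 4.5]
gripper_width: -0.0001
gripper_force: 2.7
```

Request:
play_rows(grip=[1,1,1,1,1,1], translation=[[-0.8,0,0],[-0.6,0,0],[-0.6,0,0],[-0.5,0,0],[-0.5,0,0],[-0.5,0,0]], twist=[0,0,0,0,0,0])

```text
time_s: 28.75
tool_pos: [0.637, 0.0292, 0.0912]
ee_rot: [-179.6, -0.4, 178.3]
force: [-7.9, 0.5, 4.1]
gripper_width: -0.0001
gripper_force: 3.9
```

Request:
play_rows(grip=[1,1,1,1,1,1,1], translation=[[-0.4,0,0],[-0.3,0,0],[-0.3,0,0],[-0.2,0,0],[-0.2,0,0],[-0.1,0,0],[0,0,0]], twist=[0,0,0,0,0,0,0])

```text
time_s: 29.62
tool_pos: [0.6512, 0.0288, 0.0911]
ee_rot: [-179.6, -0.5, 178.3]
force: [-14.4, 1.6, 9.2]
gripper_width: 0.0
gripper_force: 7.0
```

Request:
play_rows(grip=[1,1,1,1,1,1,1], translation=[[-0.2,0,0],[0,0,0],[0.3,0,0],[0.4,0,0],[0.6,0,0],[0.8,0,0],[0,0,0]], twist=[0,0,0,0,0,0,0])

```text
time_s: 30.5
tool_pos: [0.6349, 0.0291, 0.0915]
ee_rot: [-179.6, -0.1, 178.2]
force: [1.1, -0.4, 0.5]
gripper_width: -0.0001
gripper_force: 0.0
```

```bash
python3 - <<'E'
from h import *
s=observe();print(s['tool_pos'],s['force'])
c=cam('scene');P=cloud(c)
for nm in['drawer_bar','tote_logs','release_top']:print(nm,[(np.round(w(c,d['location']),3).tolist(),round(d['confidence'],2)) for d in spot_point(nm,'scene')])
b=P[(P[...,2]>.03)&(P[...,2]<.042)&(P[...,0]>.64)&(P[...,0]<.672)&(abs(P[...,1]-.03)<.05)]
print('bar',len(b),np.percentile(b,[2,50,98],axis=0).round(4).tolist())
E
```

```text
[0.63494564 0.02907378 0.0915107 ] [ 1.13905363 -0.41829139  0.51932802]
drawer_bar [([0.659, 0.03, 0.03], 0.84), ([0.514, -0.481, -0.002], 0.64)]
tote_logs [([0.311, 0.141, 0.0], 0.58)]
release_top [([0.684, 0.128, 0.138], 0.54)]
bar 81 [[0.6553, 0.0213, 0.0336], [0.6614, 0.0577, 0.0366], [0.6703, 0.076, 0.0409]]
```

Force is zero and the bar stayed at 0.658, so the drawer is latched. Backing away and checking.

Request:
play_rows(grip=[1,1,1,1,1,1,1,1], translation=[[2,0,0],[4,0,0],[4,0,0],[3,0,-3],[0,0,-5],[0,0,-5],[0,0,-3],[0,0,0]], twist=[0,0,0,0,0,0,0,0])

```text
time_s: 31.7
tool_pos: [0.5066, 0.0342, 0.254]
ee_rot: [-179.7, 0.1, 178.2]
force: [0.0, -0.1, -0.7]
gripper_width: 0.0003
gripper_force: 0.0
```

```bash
python3 - <<'E'
from h import *
s=observe();print(s['tool_pos'],s['force'])
for n in['scene','top']:
    c=cam(n);P=cloud(c); 
    if n=='scene': save(c,'s7.png')
    for nm in['drawer_bar','release_top','van','logs_left','driver']:print(n,nm,[(np.round(w(c,d['location']),3).tolist(),round(d['confidence'],2)) for d in spot_point(nm,n)])
E
```

```text
[0.50663162 0.03423763 0.25398026] [ 0.03201135 -0.07173585 -0.74849787]
scene drawer_bar [([0.66, 0.029, 0.03], 0.69)]
scene release_top [([0.681, 0.127, 0.137], 0.58)]
scene van [([0.608, -0.35, -0.001], 0.53), ([0.592, -0.183, -0.006], 0.33)]
scene logs_left [([0.602, 0.312, -0.001], 0.9)]
scene driver []
top drawer_bar [([0.661, 0.029, 0.034], 0.93)]
top release_top [([0.685, 0.126, 0.142], 0.47)]
top van [([0.611, -0.351, -0.001], 0.67)]
top logs_left [([0.608, 0.306, -0.002], 0.82)]
top driver [([0.513, -0.479, -0.004], 0.75)]
```

View pics/s7.png

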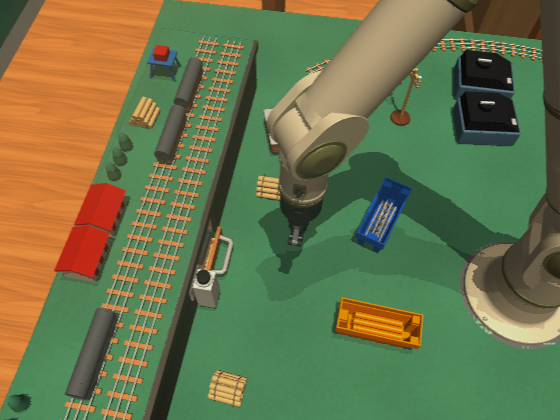

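The drawer is shut (handle at (226,255), as at the start), the plunger is up, the robot is clear, and the bystanders haven't moved.

```bash
python3 -c "
from plant import *
print(close_job())"
```

```text
the job is handed in; nothing more can be done
None
```

I put both totes in the drawer, the logs tote stacked end for end on the track tote, pushed the drawer until it latched, and handed the job in at about 32 s. My last check of the stack was with the drawer about 12 cm from shut; no verdict came back.

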